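# Earth-leakage test of the yellow power box

### The arm

A 6-joint arm with a two-finger parallel gripper is mounted at the origin on the work surface. World frame = base frame: x ahead of the robot, y to its left, z up, the work surface at z = 0. Lengths are in m, angles in rad, forces in N, time in s.
With the tool pointing down it reaches from about 0.225 to 0.875 m from the base axis. Payload 3.4 kg.
Tool frame: the origin (TCP) lies between the finger pads; the fingertips stand 14 mm ahead of it and the grasp point (between the pads) lies 5 mm behind it; z points along the fingers, y is the line along which they close (so a half turn about z gives the same grasp; the last joint's range is limited). The gripper opens to 85 mm and grips with 20 to 120 N. Pads are 22 mm wide; open, the fingers measure 114 mm over their backs; the gripper's body (76 mm by 85 mm) begins 54 mm behind the grasp point. The pads swing forward as they close: fully open they stand 13 mm farther back than shut.
Start: joints at [-1.465, 0.276, 1.505, -0, 1.361, -0.121], TCP at [0.129, -0.56, 0.245] pointing down, gripper open.
Joint ranges: [-2.89, 2.89], [-0.75, 2.08], [0.22, 2.7], [-1.18, 4.32], [0.11, 2.71], [-2.7, 2.7]. Speed limits (rad/s): [2.57, 2.57, 3.14, 3.14, 3.14, 3.14].

### API

Orientations are given as a unit quaternion [w, x, y, z].
In Python, from bench import manip, imaging gives the robot as it stands.
- The arm moves only by the tool step_arm, never from a script. Its argument "steps" is a list of rows, each a list of 5 numbers: the opening, from 0 (shut) to 1 (fully open), then the shift along the tool's x, y, z normalised to -1 to 1, where 1 is 2 cm, then the turn about the tool's z normalised to -1 to 1, where 1 is 6 degrees. A call has 1 to 20 rows; each row shifts and turns the commanded pose from where the row before left it, along the tool's axes as they then stand; what a row does not reach is not made up. A row lasts 1/12 s, in which the tool goes at most 41.7 mm and 7.16 degrees, less where a joint would pass 70% of its speed; a pose out of reach is approached as far as the arm can. A call with a number of a shift or a turn outside -1 to 1 is refused whole. A call with a gripper value outside its range is refused whole. The fingers move at their own pace and stop on an object; the grip force is fixed at half the most. Time passes only in rows, so rows that do not move let the fingers close. It gives the time, the measured TCP pose, the force, the opening and the grip force at its end, in the units of the state.
- manip.get_obs(): the state, without advancing time (a new reading comes with each control period).
- imaging.read_camera(name): name is "scene" or "top"; returns (picture, depth): 400x640x3 uint8, red, green, blue; 400x640 float32, m along the optical axis (not along the pixel's ray), 0 where there is no reading.
- imaging.camera_model(name): a dict with "intrinsics" (3x3 intrinsics, pixels), "eye" and "rotation" of the camera in the world. Camera axes: x right, y up, looking along -z (the intrinsics and any distortion apply to the point x, -y, -z); pixel columns grow to the right and rows downward; lengths in m; the calibration is good to about 2 mm. A picture is of the moment at which its call begins. camera_model takes no time and is no camera call.
- manip.finish_job(): hands the job in; it is judged then, once.
The state is a dict: "t": time; "q": joint angles; "joint_velocities": joint speeds; "effort": joint torques, N m; "tcp_pos": TCP position; "orientation": TCP orientation; "wrist_force": force on the tool from outside, world axes, zero at the start; "moment": the same for the moment, N m; "width": finger opening in m; "grip_force": force on a finger pad.
Only numpy, scipy, OpenCV 4.12 (cv2) and the standard library are available. Lean on these libraries where they do the work, as an engineer would, in place of code of your own. Each camera call takes 0.05 s, during which the arm holds its last target. There are 200 camera calls.

### The job

Test the earth-leakage breaker of the yellow power box on the stock-room bench: press its white test button down fully so that its red lever drops by itself, let the button come back up, then raise the red lever all the way back to its upright rest so that it stays there. Leave the lever of the grey pump box as it is.

Things in the scene. Friction and masses are not known exactly. Their poses are not given: they have to be found in the camera images.
- rcd_box: Yellow power box, screwed down, 150 (x) by 200 (y) by 100 mm (z), three blue sockets on its front (-x), a low green lamp on top. Origin: centre of its underside on the bench; local z up, +x to its back. White button: cap centre at local (-14, 55, 112) mm. Lever hinge: along local y through (0, -45, 88) mm, under a black slot. A grey box with black lever and green button is built alike.
- test_button (a joint): White round button on top of the yellow box, 30 mm across, in a black collar 44 mm across and 4 mm high; pressed straight down. Value in m: 0 up, 0.007 fully down (cap 5 mm above the box top). A spring returns it (1.6 N at first, 4.7 N fully down). The lever trips at about 0.004 to 0.005; while the button is held down the lever cannot rest raised.
- rcd_lever (a joint): Red lever's angle in rad: 0 raised, at its stop, leaning 0.2 past vertical to the back (+x); 1.2 dropped, at its lower stop, 1.0 from vertical to the front (-x). It swings freely: past upright (0.2) it falls by its own weight to the side it leans to, and stays. Under 2 N at the handle moves it: push it back from its front, or pinch it.
- rcd_handle (a point): Centre of the lever's red cross-handle, a round bar along local y of the yellow box, 16 mm thick, 52 mm long, on a 9 mm steel stem 78 mm from the hinge. In the box's frame it is at (15, -45, 164) mm when raised and (-66, -45, 130) mm when dropped. Fixed to the lever, so it swings with it.
- pump_lever (a joint): Black lever of the grey pump box (same shape and size, orange lamp, no sockets; 0.35 to 0.6 m from the yellow box, on its left or right). In rad: 0 raised, 1.2 dropped. It starts raised and must stay so; the green button on that box would drop it.

How it is judged:
On the way, in this order (a step that is already met when the one before it is completed fails the run):
1. the white test button is pressed (2.5 mm or more) while the red lever is still up (value of joint test_button above 0.0025 m and value of joint rcd_lever below 0.8 rad).
2. the red lever has dropped to its lower stop and the button has come back up (value of joint rcd_lever above 1.1 rad and value of joint test_button below 0.0015 m), for 0.1 s.
At the end, for the whole second after the job is handed in: The red lever is raised, at rest within 0.08 rad of its upper stop, the white button is up (within 1.5 mm) and the grey box's black lever is raised (within 0.1 rad) (value of joint rcd_lever below 0.08 rad and velocity of joint rcd_lever below 0.1 rad/s and value of joint test_button below 0.0015 m and value of joint pump_lever below 0.1 rad); the robot touches nothing.
It fails at once if the grey pump box's black lever is moved by more than 0.25 rad (value of joint pump_lever above 0.25 rad).
It also fails if it takes over 35 s, if anything falls off the work surface, if the arm or the gripper's body presses on something with over 40 N, if the wrist force passes 120 N, or if a joint passes its speed limit or range.

## Working session

There is one attempt and no reset: what is moved stays moved. The work goes in short steps, Python scripts to look and compute and a tool call to move; the robot and the scene stay as the last step left them, time stands still between calls to the robot, and variables do not carry over. Pictures are saved under pics/ and viewed, at most 10 in all, crops included, and the job is handed in when it is done.

Besides the shell and the picture viewer there is one more tool, called after "Emit:" as name([rows], argument=value, ...), one row to a line, values as JSON. step_arm: Moves the arm, as the interface text tells. Its arguments: {"type":"object","properties":{"steps":{"type":"array"}},"required":["steps"]}

```bash
mkdir -p pics
cat > h.py <<'E'
import numpy as np, cv2
from bench import manip, imaging
def grab(name):
    p,d=imaging.read_camera(name); m=imaging.camera_model(name)
    K=np.array(m["intrinsics"]);R=np.array(m["rotation"]);e=np.array(m["eye"])
    v,u=np.mgrid[0:d.shape[0],0:d.shape[1]]
    c=np.stack([(u-K[0,2])/K[0,0]*d,-(v-K[1,2])/K[1,1]*d,-d],-1)
    return p,d,c@R.T+e
E
python3 - <<'E'
from h import *
for n in("top","scene"):
    p,d,W=grab(n); cv2.imwrite(f"pics/{n}0.png",p[:,:,::-1]); np.savez(f"{n}0.npz",p=p,d=d,W=W)
    m=imaging.camera_model(n); print(n,m)
print(manip.get_obs())
E
```

```text
Traceback (most recent call last):
  File "h.py", line 8, in grab
    return p,d,c@R.T+e
               ~^~~~
ValueError: matmul: Input operand 1 has a mismatch in its core dimension 0, with gufunc signature (n?,k),(k,m?)->(n?,m?) (size 4 is different from 3)
```

```bash
python3 - <<'E'
from bench import imaging,manip
for n in("top","scene"): print(imaging.camera_model(n))
print(manip.get_obs())
E
cat > h.py <<'E'
import numpy as np, cv2
from scipy.spatial.transform import Rotation
from bench import manip, imaging
def grab(name):
    p,d=imaging.read_camera(name); m=imaging.camera_model(name)
    K=np.array(m["intrinsics"]);q=m["rotation"];R=Rotation.from_quat([q[1],q[2],q[3],q[0]]).as_matrix();e=np.array(m["eye"])
    v,u=np.mgrid[0:d.shape[0],0:d.shape[1]]
    c=np.stack([(u-K[0,2])/K[0,0]*d,-(v-K[1,2])/K[1,1]*d,-d],-1)
    return p,d,c@R.T+e
E
python3 - <<'E'
from h import *
for n in("top","scene"):
    p,d,W=grab(n); cv2.imwrite(f"pics/{n}0.png",p[:,:,::-1]); np.savez(f"{n}0.npz",p=p,d=d,W=W)
E
```

```text
{'intrinsics': array([[387.54353786,   0.        , 317.63576243],
       [  0.        , 387.54353786, 200.47084662],
       [  0.        ,   0.        ,   1.        ]]), 'eye': array([0.40308332, 0.00466563, 0.94228828]), 'rotation': array([-0.69612214, -0.06573634,  0.06282   ,  0.71214209])}
{'intrinsics': array([[507.53953366,   0.        , 323.21316224],
       [  0.        , 507.53953366, 202.66397525],
       [  0.        ,   0.        ,   1.        ]]), 'eye': array([1.15998368, 0.55890712, 0.77202962]), 'rotation': array([0.35683328, 0.17717518, 0.40919018, 0.82087902])}
{'t': 0.05, 'q': array([-1.46498896e+00,  2.76562853e-01,  1.50610481e+00,  1.63798642e-05,
        1.36072465e+00, -1.21004934e-01]), 'joint_velocities': array([-3.93550048e-04, -1.33762688e-03, -1.59978678e-03, -1.05471598e-03,
       -1.13577867e-04,  2.70883032e-05]), 'effort': array([ 1.32245783e-03, -4.18078852e+01, -2.46675825e+01, -3.06690508e-04,
        5.45038361e-03, -1.13790099e-05]), 'tcp_pos': array([ 0.129246  , -0.55977238,  0.24446932]), 'orientation': array([-8.99742050e-04,  9.93576203e-01,  1.13161473e-01,  1.48456516e-05]), 'wrist_force': array([0.68343142, 0.34325507, 0.43474474]), 'moment': array([-0.0163314 , -0.00459344, -0.02958671]), 'grip_force': 0.0, 'width': 0.08595244563178898}
```

View pics/top0.png

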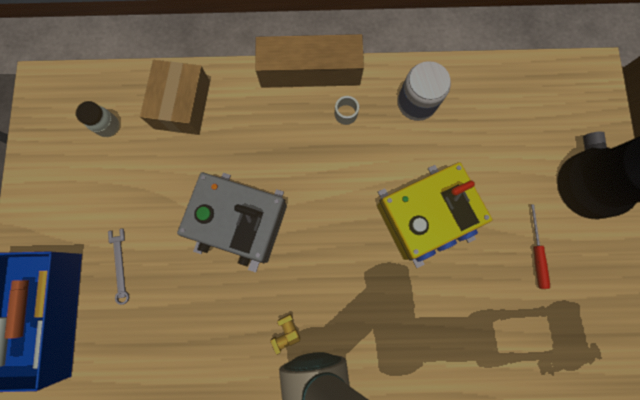

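View pics/scene0.png

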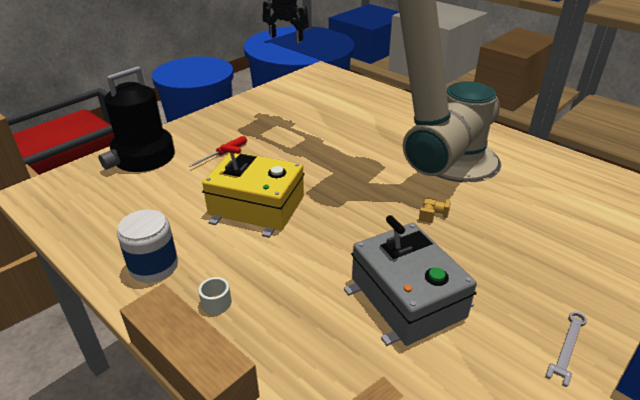

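Top: yellow box around (435,212), white button (419,225), red handle (463,187), slot (460,208). The grey box is at (233,217), to its left.

Run:
```python
from h import *
z=np.load("top0.npz");p=z["p"].astype(int);W=z["W"]
r,g,b=p[...,0],p[...,1],p[...,2]
H=W[...,2]; reg=np.zeros(H.shape,bool);reg[150:280,365:505]=1
top=reg&(H>.085)&(H<.108)
c,s,a=cv2.minAreaRect(W[top][:,:2].astype(np.float32)); print("rect",c,s,a,np.median(H[top]))
wh=reg&(np.abs(p-p.mean(-1,keepdims=True)).max(-1)<15)&(r>150)&(H>.1)
print("btn",np.median(W[wh],0),wh.sum(), W[wh].min(0),W[wh].max(0))
red=reg&(r>120)&(g<70)&(H>.13)
print("red",W[red].mean(0),red.sum(),W[red].min(0),W[red].max(0))
blk=reg&(p.max(-1)<60)&(H<.11)&(H>.08);print("slot",W[blk].mean(0))
yaw0=np.deg2rad(a)
for k in range(4):
  y=yaw0+k*np.pi/2;R=np.array([[np.cos(y),-np.sin(y)],[np.sin(y),np.cos(y)]])
  print(np.rad2deg(y),"btn",R@[-.014,.055]+c,"handle",R@[.015,-.045]+c,"dropped",R@[-.066,-.045]+c)
```

```text
rect (0.533643364906311, -0.25500306487083435) (0.1502753347158432, 0.20015013217926025) 23.98160743713379 0.10042553939411958
btn [ 0.49922284 -0.21105127  0.11215941] 99 [ 0.48836693 -0.2232049   0.10848476] [ 0.5104039  -0.19910949  0.11587507]
red [ 0.56546563 -0.29049436  0.1719569 ] 119 [ 0.55373697 -0.31101909  0.16655069] [ 0.57849312 -0.27022517  0.17615783]
slot [ 0.52595258 -0.295867    0.10212811]
23.98160743713379 btn [ 0.49849752 -0.21044109] handle [ 0.56563846 -0.29002183] dropped [ 0.4916307  -0.32294375]
113.98160743713379 btn [ 0.48908139 -0.29014891] handle [ 0.56866213 -0.22300797] dropped [ 0.60158405 -0.29701573]
203.9816074371338 btn [ 0.56878921 -0.29956504] handle [ 0.50164827 -0.2199843 ] dropped [ 0.57565603 -0.18706238]
293.9816074371338 btn [ 0.57820534 -0.21985722] handle [ 0.4986246  -0.28699816] dropped [ 0.46570268 -0.2129904 ]
```

Emit:
step_arm([
  [0,0,0,0,-0.92],
  [0,0,0,0,-0.92],
  [0,1,-0.35,0,0],
  [0,1,-0.35,0,0],
  [0,1,-0.35,0,0],
  [0,1,-0.35,0,0],
  [0,1,-0.35,0,0],
  [0,1,-0.35,0,0],
  [0,1,-0.35,0,0],
  [0,1,-0.35,0,0],
  [0,1,-0.35,0,0],
  [0,1,-0.35,0,0],
  [0,1,-0.35,0,0],
  [0,1,-0.35,0,0],
  [0,1,-0.35,0,0],
  [0,1,-0.35,0,0],
  [0,1,-0.35,0,0],
  [0,1,-0.35,0,0],
  [0,1,-0.35,0,0],
  [0,1,-0.35,0,0],
])

```text
t: 1.82
tcp_pos: [0.4073, -0.2976, 0.2451]
orientation: [-0.0, 0.978, 0.208, -0.0]
wrist_force: [0.2, -0.5, -0.5]
width: 0.0004
grip_force: 0.0
```

Emit:
step_arm([
  [0,1,-0.35,0,0],
  [0,1,-0.35,0,0],
  [0,1,-0.35,0,0],
  [0,1,-0.35,0,0],
  [0,1,-0.35,0,0],
  [0,1,-0.35,0,0],
  [0,0,0,1,0],
  [0,0,0,1,0],
  [0,0,0,1,0],
  [0,0,0,1,0],
  [0,0,0,0,0],
  [0,0,0,0,0],
])

```text
t: 2.82
tcp_pos: [0.4985, -0.211, 0.1644]
orientation: [-0.001, 0.978, 0.208, -0.001]
wrist_force: [0.4, 0.4, 0.5]
width: 0.0001
grip_force: 0.0
```

Emit:
step_arm([
  [0,0,0,0.8,0],
  [0,0,0,0.8,0],
  [0,0,0,0.15,0],
  [0,0,0,0.15,0],
  [0,0,0,0.15,0],
  [0,0,0,0.1,0],
  [0,0,0,0,0],
  [0,0,0,0,0],
])

```text
t: 3.48
tcp_pos: [0.5001, -0.2119, 0.1233]
orientation: [0.001, 0.978, 0.208, 0.001]
wrist_force: [0.5, 0.5, 3.4]
width: 0.0002
grip_force: 1.3
```

Emit:
step_arm([
  [0,0,0,0.1,0],
  [0,0,0,0.1,0],
  [0,0,0,0,0],
  [0,0,0,0,0],
])

```text
t: 3.82
tcp_pos: [0.5001, -0.2119, 0.119]
orientation: [0.001, 0.978, 0.208, 0.001]
wrist_force: [0.9, -1.2, 5.0]
width: -0.0
grip_force: 2.9
```

Run:
```python
from h import *
o=manip.get_obs();print(o["tcp_pos"],o["wrist_force"])
p,d,W=grab("scene");cv2.imwrite("pics/s1.png",cv2.resize(p[60:260,160:400,::-1],None,fx=3,fy=3))
```

```text
[ 0.50008409 -0.21189295  0.11902433] [ 0.93392589 -1.21737921  5.00722241]
```

View pics/s1.png

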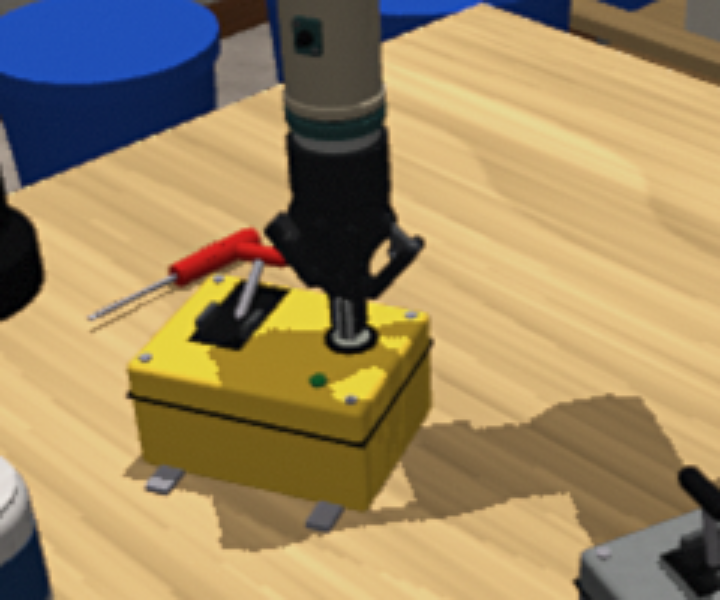

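The red lever has dropped: its stem now leans forward at crop (250,285), and the finger has the button fully down. Next I lift, move to the front of the handle and take a look.

Emit:
step_arm([
  [0,0,0,-0.5,0],
  [0,0,0,-1,0],
  [0,0,0,-1,0],
  [0,0,0,-1,0],
  [0,0,0,-1,0],
  [0,-0.92,1,0,0],
  [0,-0.92,1,0,0],
  [0,-0.92,1,0,0],
  [0,-0.92,1,0,0],
  [0,-0.92,1,0,0],
  [0,0,0,0,0],
  [0,0,0,0,0],
])

```text
t: 4.87
tcp_pos: [0.4551, -0.3408, 0.2079]
orientation: [-0.001, 0.978, 0.207, -0.0]
wrist_force: [0.9, 0.5, -0.6]
width: 0.0002
grip_force: 0.0
```

Run:
```python
from h import *
o=manip.get_obs();a=np.deg2rad(23.98);R=np.array([[np.cos(a),-np.sin(a)],[np.sin(a),np.cos(a)]]);c=[.5336,-.255]
print(R.T@(o["tcp_pos"][:2]-c),o["tcp_pos"])
p,d,W=grab("scene")
q=p.astype(int);red=(q[...,0]>110)&(q[...,1]<60)&(W[...,2]>.11)&(W[...,2]<.2);red[:, :180]=0;red[250:]=0
L=W[red];L=np.c_[(L[:,:2]-c)@R,L[:,2]];L=L[(abs(L[:,0])<.11)&(abs(L[:,1])<.11)];print("red local",len(L),L.mean(0),L.min(0),L.max(0))
p2,d,W=grab("top")
cv2.imwrite("pics/s2.png",np.vstack([cv2.resize(x[:,:,::-1],(600,290)) for x in (p[90:210,170:420],p2[140:280,360:650])]))
```

```text
[-0.10661234 -0.04651373] [ 0.45509366 -0.34082815  0.20791098]
red local 60 [-0.06082553 -0.04350364  0.13643109] [-0.06777081 -0.06829693  0.13201018] [-0.05499184 -0.01804055  0.13953563]
```

View pics/s2.png

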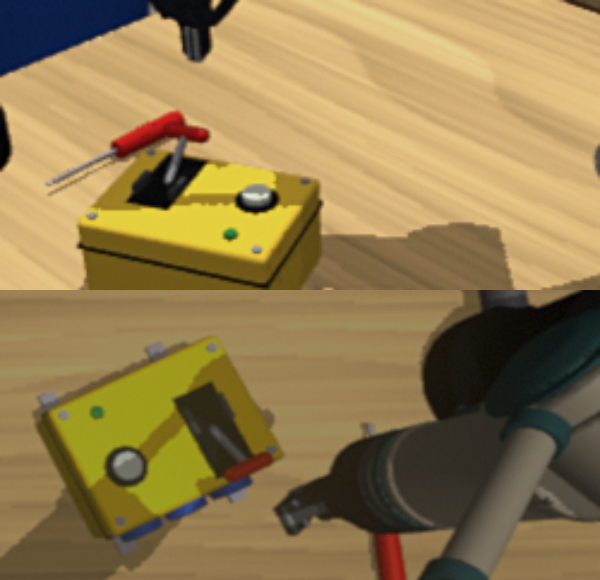

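The button is back up and the red handle is dropped at local (-63,-44) mm. The finger stands in front of it, so I descend and push back.

Emit:
step_arm([
  [0,0,0,0.9,0],
  [0,0,0,0.9,0],
  [0,0,0,0.9,0],
  [0,0,0,0.9,0],
  [0,0,0,0,0],
  [0,0.4,0,0,0],
  [0,0.4,0,0,0],
  [0,0.3,0,0,0],
  [0,0.3,0,-0.1,0],
  [0,0.3,0,-0.1,0],
  [0,0.3,0,-0.1,0],
  [0,0.3,0,-0.1,0],
  [0,0.3,0,-0.1,0],
  [0,0.3,0,-0.1,0],
  [0,0.3,0,-0.1,0],
  [0,0.3,0,-0.1,0],
])

```text
t: 6.3
tcp_pos: [0.5214, -0.3117, 0.154]
orientation: [0.001, 0.978, 0.208, 0.001]
wrist_force: [-0.5, -1.2, 0.3]
width: 0.0001
grip_force: 0.2
```

```bash
cat > st.py <<'E'
from h import *
o=manip.get_obs();a=np.deg2rad(23.98);R=np.array([[np.cos(a),-np.sin(a)],[np.sin(a),np.cos(a)]]);c=[.5336,-.255]
print(R.T@(o["tcp_pos"][:2]-c),o["tcp_pos"],o["wrist_force"])
for n in("scene","top"):
  p,d,W=grab(n)
  q=p.astype(int);red=(q[...,0]>110)&(q[...,1]<60)&(W[...,2]>.11)&(W[...,2]<.2)
  L=W[red];L=np.c_[(L[:,:2]-c)@R,L[:,2]];L=L[(abs(L[:,0])<.11)&(abs(L[:,1])<.11)]
  print(n,"red local",len(L),*((L.mean(0),L.min(0),L.max(0)) if len(L) else ()))
  if n=="scene": cv2.imwrite("pics/last.png",cv2.resize(p[70:250,160:400,::-1],None,fx=3,fy=3))
E
python3 st.py
```

```text
[-0.03420571 -0.04680806] [ 0.52137029 -0.31166974  0.15395315] [-0.45207515 -1.20591276  0.3321406 ]
scene red local 63 [-0.01092499 -0.04344899  0.17069572] [-0.01654288 -0.06757078  0.1640716 ] [-0.00444049 -0.01773172  0.17421812]
top red local 6 [-0.0130317  -0.03825989  0.17334845] [-0.01334449 -0.05118576  0.17248839] [-0.01241415 -0.02705701  0.17502616]
```

Emit:
step_arm([
  [0,0.25,0,0,0],
  [0,0.25,0,0,0],
  [0,0.25,0,0,0],
  [0,0.25,0,0,0],
  [0,0.2,0,0,0],
  [0,0,0,0,0],
  [0,0,0,0,0],
  [0,0,0,0,0],
])

```text
t: 7.07
tcp_pos: [0.5417, -0.3019, 0.1522]
orientation: [-0.0, 0.978, 0.208, -0.0]
wrist_force: [0.0, 0.4, 0.6]
width: 0.0
grip_force: 0.0
```

```bash
python3 st.py
```

```text
[-0.01165942 -0.04612514] [ 0.54169301 -0.30188255  0.15218605] [0.04279039 0.37394777 0.6188842 ]
scene red local 71 [ 0.02012333 -0.04266954  0.17088877] [ 0.01343166 -0.06729484  0.16630722] [ 0.02494665 -0.02143237  0.17423132]
top red local 12 [ 0.015089   -0.04590109  0.17245308] [ 0.01400772 -0.05861125  0.17075148] [ 0.01579781 -0.03061302  0.1741302 ]
```

The handle is at its upper stop (x ≈ +15 mm). I back off straight to the front, then lift.

Emit:
step_arm([
  [0,-0.5,0,0,0],
  [0,-1,0,0,0],
  [0,-1,0,0,0],
  [0,-1,0,0,0],
  [0,-1,0,0,0],
  [0,0,0,-1,0],
  [0,0,0,-1,0],
  [0,0,0,-1,0],
  [0,0,0,-1,0],
  [0,0,0,0,0],
  [0,0,0,0,0],
])

```text
t: 8.08
tcp_pos: [0.4592, -0.3392, 0.2334]
orientation: [0.001, 0.978, 0.208, 0.001]
wrist_force: [0.4, 0.2, -0.8]
width: -0.0001
grip_force: 0.0
```

```bash
python3 st.py
```

```text
[-0.10217489 -0.04675764] [ 0.45924722 -0.33924756  0.2334459 ] [ 0.40369744  0.19395327 -0.75768676]
scene red local 73 [ 0.01996161 -0.04175154  0.17088835] [ 0.01189373 -0.06732245  0.16571223] [ 0.026984   -0.02072723  0.17529843]
top red local 6 [ 0.01968724 -0.03020995  0.16987736] [ 0.01805668 -0.03504957  0.16810687] [ 0.02089608 -0.0267303   0.1713753 ]
```

View pics/last.png

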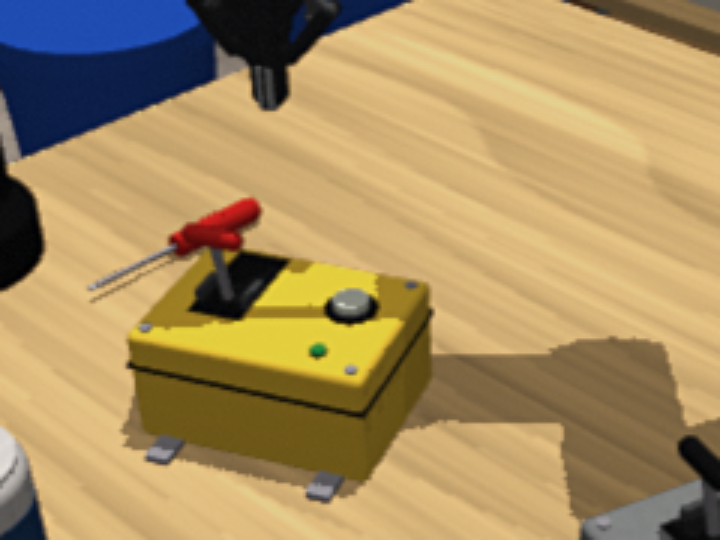

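The red lever is raised (handle near crop (215,235)), the white button is up at (350,303), the gripper is clear, and the black lever at (700,460) is still raised.

```bash
python3 -c "
from bench import manip
print(manip.finish_job())"
```

```text
the job is handed in; nothing more can be done
None
```

I pressed the test button fully, the red lever dropped and the button came back up; I then raised the lever to its upper stop, where it stayed, left the grey box's lever untouched, and handed the job in at about 8 s (no verdict was returned).

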